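# Get the rear canister off the crowded hook and box it

## Robot

A 6-joint arm with a two-finger parallel gripper is mounted at the origin on the work surface. World frame = base frame: x ahead of the robot, y to its left, z up, the work surface at z = 0. Lengths are in m, angles in rad, forces in N, time in s.
With the tool pointing down it reaches from about 0.35 to 0.85 m from the base axis. Payload 8.1 kg.
Tool frame: the origin (TCP) lies where the fingers leave the gripper's body, on its centre line; the fingertips stand 84 mm ahead of it and the grasp point (between the pads) lies 65 mm ahead of it; z points along the fingers, y is the line along which they close (so a half turn about z gives the same grasp; the last joint's range is limited). The gripper opens to 93 mm and grips with 3 to 60 N. Pads are 15 mm wide; open, the fingers measure 128 mm over their backs; the gripper's body (75 mm by 188 mm) begins 65 mm behind the grasp point.
Start: joints at [-1.408, 0.13, 1.488, -0, 1.523, -0.085], TCP at [0.147, -0.582, 0.303] pointing down, gripper open.
Joint ranges: [-2.96, 2.96], [-0.89, 2.26], [0.02, 2.5], [-1.34, 4.48], [0, 2.73], [-2.66, 2.66]. Speed limits (rad/s): [2.39, 2.39, 2.79, 3.14, 3.14, 3.14].

## Interface

Orientations are given as a rotation vector (axis times angle).
In Python, from plant import robot gives the robot as it stands.
- The arm moves only by the shell command python3 -m jog 'ROWS' [FORCE]. ROWS is text: rows parted by semicolons, each of 5 numbers parted by spaces: the opening, from 0 (shut) to 1 (fully open), then the shift along the tool's x, y, z in m, then the turn about the tool's z in degrees. A call has 1 to 10 rows; each row shifts and turns the commanded pose from where the row before left it, along the tool's axes as they then stand; what a row does not reach is not made up. A row lasts 1/12 s, in which the tool goes at most 41.7 mm and 7.16 degrees, less where a joint would pass 70% of its speed; a pose out of reach is approached as far as the arm can. A call with a gripper value outside its range is refused whole. The fingers move at their own pace and stop on an object; FORCE is the grip in N (left out, the last holds). Time passes only in rows, so rows that do not move let the fingers close. It gives the time, the measured TCP pose, the force, the opening and the grip force at its end, in the units of the state.
- robot.read_state(): the state, without advancing time (a new reading comes with each control period).
- robot.read_camera(name): name is "side" or "top" or "wrist"; returns a dict with "color" (384x512x3 uint8, red, green, blue), "intrinsics" (3x3 intrinsics, pixels), "k1" (the pictures are not rectified: a ray, as slopes to the right and down, at radius r is drawn at 1 + k1 r^2 times it, then the intrinsics apply), "pose" (4x4, takes a point from camera to world coordinates); the wrist camera has in their place "tool_from_camera" (4x4, takes a point from camera to tool coordinates, whose origin is the TCP and whose axes are the flange's). Camera axes: x right, y down, z forward; pixel columns grow to the right and rows downward; lengths in m; the calibration is good to about 2 mm. A picture is of the moment at which its call begins: read the wrist's pose just before it. There is no depth.
- robot.close_job(): hands the job in; it is judged then, once.
The state is a dict: "t": time; "q": joint angles; "dq": joint speeds; "joint_torque": joint torques, N m; "tool_pos": TCP position; "orientation": TCP orientation; "force": force on the tool from outside, world axes, zero at the start; "wrist_torque": the same for the moment, N m; "opening": finger opening in m; "gripper_force": force on a finger pad.
Only numpy, scipy, OpenCV 4.12 (cv2) and the standard library are available. Lean on these libraries where they do the work, as an engineer would, in place of code of your own. Each camera call takes 0.05 s, during which the arm holds its last target. There are 200 camera calls.

## Task

The square canister is due for refilling, but it hangs at the back of its hook behind the round one. Move the round canister over to the empty hook and leave it hanging there, then take the square canister off, set it down gently upright inside the open refill box, and fold the box's lid fully shut. Leave everything else on the counter where it is.

Things in the scene. Friction and masses are not known exactly. Their poses are not given: they have to be found in the camera images.
- hook_full: Fixed steel hook stand, 16 mm square upright 208 mm tall; origin at the upright's foot, z up. A flat prong, 14 mm wide and 10 mm high, runs from it along its own -x (towards the robot), top 190 mm up. The crowded hook: the square canister hangs at about x = -54 mm (rear), the round one at about x = -131 mm (front).
- hook_spare: Fixed steel hook stand, 16 mm square upright 208 mm tall; origin at the upright's foot, z up. A flat prong, 14 mm wide and 10 mm high, runs from it along its own -x (towards the robot), top 190 mm up. The spare hook, same as the other, empty at the start; 0.2 to 0.36 m beside it, left or right.
- hook_full_prong (a point): Top of the prong where its straight part ends: stand frame x = -168, y = 0, z = 190 mm. Beyond, the end turns up: outermost x = -179 mm, highest z = 199 mm.
- hook_spare_prong (a point): Top of the prong where its straight part ends: stand frame x = -168, y = 0, z = 190 mm. Beyond, the end turns up: outermost x = -179 mm, highest z = 199 mm.
- round_can: Round aluminium canister with fixed lid, 64 mm across, 50 mm high, about 0.22 kg. Origin at the centre of its underside, z up. Above it a rigid strap handle that the prong passes through along the can's x: opening 50 mm wide, from z = 50 to 95 mm (crossbar's underside, which rests on the prong). 
- round_grip (a point): Centre of the wooden grip block on top of the handle's crossbar, 119 mm above the can's origin: 24 x 24 mm, 38 mm high (z = 100 to 138 mm). Grasp here from above; the can hangs plumb below it. The strap handle is 16 mm wide in x, 56 mm in y.
- square_can: Square aluminium canister with fixed lid, 64 x 64 mm (sides along its x and y), 50 mm high, about 0.25 kg. Origin at the centre of its underside, z up. Above it a rigid strap handle that the prong passes through along the can's x: opening 50 mm wide, from z = 50 to 95 mm (crossbar's underside, which rests on the prong). 
- square_grip (a point): Centre of the wooden grip block on top of the handle's crossbar, 119 mm above the can's origin: 24 x 24 mm, 38 mm high (z = 100 to 138 mm). Grasp here from above; the can hangs plumb below it. The strap handle is 16 mm wide in x, 56 mm in y.
- refill_box: Grey plastic box with open top, fixed to the counter, 150 x 150 mm outside, 160 mm high, walls and floor 5 mm thick. Origin at the centre of its underside, z up; its +x side (away from the robot) carries the lid's hinge.
- lid_hinge (a point): Middle of the lid's hinge line, on top of the box's +x rim (box frame x = +75 mm, y = 0, z = 160 mm); the hinge runs along the box's y and this point's axes are the box's.
- lid_edge (a point): Middle of the lid's free edge, on the outer (upper when shut) face: 150 mm from the hinge line, 6 mm from the inner face; it moves with the lid.
- lid (a joint): Angle of the box's flat grey lid (150 x 150 x 6 mm, no handle): 0 = shut, lying on the rim; 1.57 = standing straight up; grows as it opens, to 1.9. The hinge is stiff (0.2 Nm of friction): the lid stays where it is left, and a push of 1 to 3 N near its free edge folds it.
- mug: Olive ceramic mug, 80 mm across, 90 mm tall, upright, handle at its +y side. Origin at the centre of its underside. Bystander.
- spout: Red plastic pour spout, standing, 38 mm across the base, 85 mm tall. Origin at the centre of its underside. Bystander.
- scraper: Steel bench scraper lying flat, blade 2 mm thick, black grip 22 mm high; 100 mm along y, about 97 mm along x. Origin on the counter near the grip. Bystander.
- jar: Closed glass jar, 76 mm across, 110 mm tall, towards the back right. Origin at the centre of its underside. Bystander.
- tea_tin: Plain round tin without a handle, 72 mm across, 85 mm tall, standing on the counter behind the hooks. Origin at the centre of its underside. Bystander.

How it is judged:
On the way, in this order (a step that is already met when the one before it is completed fails the run):
1. the round canister hangs on the spare hook, let go (x of round_can in the frame of hook_spare between -0.162 and -0.02 m and y of round_can in the frame of hook_spare between -0.03 and 0.03 m and z of round_can in the frame of hook_spare between 0.08 and 0.105 m and angle between round_can's own z axis and vertical below 0.4 rad and linear speed of round_can below 0.05 m/s and contact force between the fingers and round_can below 0.1 N), for 0.2 s.
2. the square canister stands upright on the refill box's floor, let go (x of square_can in the frame of refill_box between -0.07 and 0.07 m and y of square_can in the frame of refill_box between -0.07 and 0.07 m and z of square_can in the frame of refill_box between 0 and 0.012 m and angle between square_can's own z axis and vertical below 0.12 rad and linear speed of square_can below 0.05 m/s and contact force between the fingers and square_can below 0.1 N), for 0.2 s.
3. the lid is folded shut (value of joint lid below 0.08 rad), for 0.2 s.
At the end, for the whole second after the job is handed in: The round canister hangs at rest on the spare hook's prong by its handle, the square canister stands upright (within 7 degrees) at rest on the floor of the refill box, and the lid is shut (within 0.08 rad) (x of round_can in the frame of hook_spare between -0.162 and -0.02 m and y of round_can in the frame of hook_spare between -0.03 and 0.03 m and z of round_can in the frame of hook_spare between 0.08 and 0.105 m and angle between round_can's own z axis and vertical below 0.4 rad and linear speed of each of round_can, square_can below 0.05 m/s and x of square_can in the frame of refill_box between -0.07 and 0.07 m and y of square_can in the frame of refill_box between -0.07 and 0.07 m and z of square_can in the frame of refill_box between 0 and 0.012 m and angle between square_can's own z axis and vertical below 0.12 rad and value of joint lid below 0.08 rad); the robot touches nothing.
It fails at once if the square canister is dropped into the box instead of being set down (horizontal distance between square_can and refill_box below 0.08 m and height (world z) of square_can below 0.13 m and linear speed of square_can above 0.6 m/s).
It fails at once if a bystander on the counter is moved by more than 30 mm (distance of any of mug, spout, scraper, jar, tea_tin from where it was at the start of the episode above 0.03 m).
It also fails if it takes over 72 s, if anything falls off the work surface, if the arm or the gripper's body presses on something with over 40 N, if the wrist force passes 120 N, or if a joint passes its speed limit or range.

## Working session

There is one attempt and no reset: what is moved stays moved. The work goes in short steps, Python scripts to look and compute and a shell command to move; the robot and the scene stay as the last step left them, time stands still between calls to the robot, and variables do not carry over. Pictures are saved under pics/ and viewed, at most 10 in all, crops included, and the job is handed in when it is done.

```bash
ls; mkdir -p pics; python3 - <<'E'
from plant import robot
import cv2,numpy as np
s=robot.read_state();print({k:np.round(v,3) for k,v in s.items()})
for n in("side","top"):
    c=robot.read_camera(n);cv2.imwrite(f"pics/{n}0.png",cv2.resize(c["color"][:,:,::-1],(800,600)))
    print(n,c["intrinsics"],c["k1"],np.round(c["pose"],4).tolist())
c=robot.read_camera("wrist");print(np.round(c["tool_from_camera"],4).tolist(),c["intrinsics"],c["k1"])
E
```

```text
pics
{'t': np.float64(0.0), 'q': array([-1.408,  0.131,  1.489,  0.   ,  1.523, -0.085]), 'dq': array([ 0.   ,  0.003,  0.001,  0.   ,  0.001, -0.001]), 'joint_torque': array([ 4.0000e-03, -5.5984e+01, -4.9176e+01,  7.7000e-02,  3.5000e-02,
       -0.0000e+00]), 'tool_pos': array([ 0.147, -0.581,  0.302]), 'orientation': array([-3.116, -0.388,  0.   ]), 'force': array([0.209, 0.144, 0.303]), 'wrist_torque': array([ 0.051, -0.007,  0.008]), 'gripper_force': np.float64(0.0), 'opening': np.float64(0.093)}
side [[432.82790108   0.         256.22372753]
 [  0.         432.82790108 190.95294908]
 [  0.           0.           1.        ]] 0.05078506222020172 [[-0.9974, -0.052, 0.0503, 0.5167], [-0.072, 0.6525, -0.7544, 0.928], [0.0064, -0.756, -0.6545, 0.9378], [0.0, 0.0, 0.0, 1.0]]
top [[470.99863354   0.         253.0789489 ]
 [  0.         470.99863354 181.83306697]
 [  0.           0.           1.        ]] -0.17413618210144174 [[-0.0065, -0.9786, 0.2055, 0.274], [-1.0, 0.0075, 0.0044, 0.038], [-0.0059, -0.2055, -0.9786, 1.5189], [0.0, 0.0, 0.0, 1.0]]
[[-0.0002, -0.9639, -0.2661, 0.0733], [1.0, -0.0005, 0.001, -0.0001], [-0.0011, -0.2661, 0.9639, -0.0823], [0.0, 0.0, 0.0, 1.0]] [[293.77246001   0.         252.72365004]
 [  0.         293.77246001 191.5376844 ]
 [  0.           0.           1.        ]] -0.01061403377795836
```

View pics/top0.png

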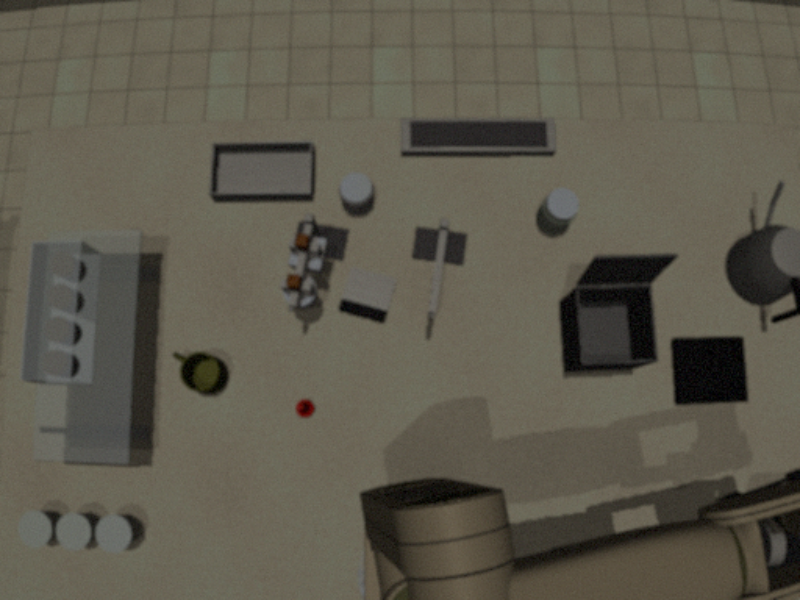

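View pics/side0.png

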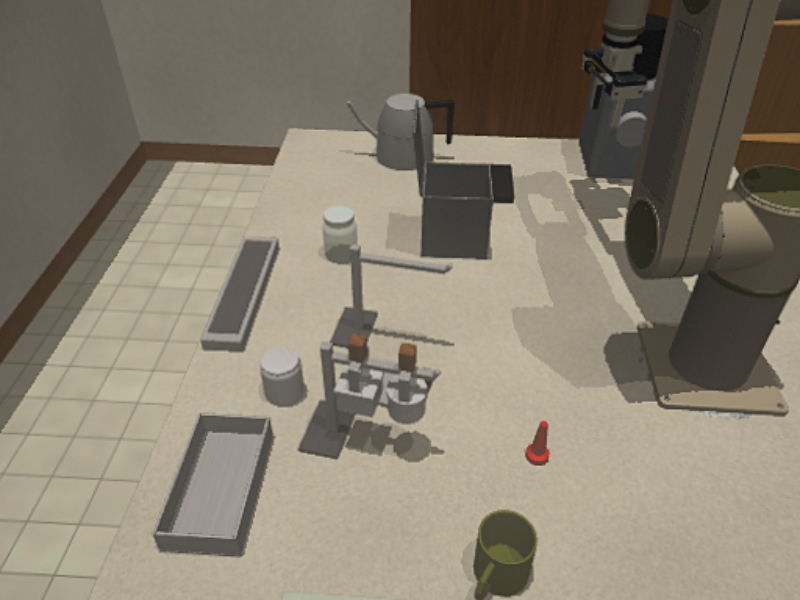

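The top view shows the full hook with its brown grips at (302,241) for the square can and (294,282) for the round one. The spare hook runs from (444,222) to (431,315), and the box is around (610,330) with its lid upright. In the side view the grips are at (358,347) and (407,357), and the spare upright's top is at (355,250).

```bash
cat > h.py <<'E'
import cv2,numpy as np
from plant import robot
def ray(c,uv,pose=None):
    """world origin and unit direction; solves r_d = r(1+k1 r^2)"""
    K=c["intrinsics"];p=np.array([(uv[0]-K[0,2])/K[0,0],(uv[1]-K[1,2])/K[1,1]]);q=p.copy()
    for _ in range(20):q=p/(1+c["k1"]*(q@q))
    T=c["pose"] if pose is None else pose
    d=T[:3,:3]@np.r_[q,1];return T[:3,3],d/np.linalg.norm(d)
def atz(c,uv,z,pose=None):
    o,d=ray(c,uv,pose);return o+d*(z-o[2])/d[2]
def tri(rays):
    A=sum(np.eye(3)-np.outer(d,d) for o,d in rays);b=sum((np.eye(3)-np.outer(d,d))@o for o,d in rays)
    return np.linalg.solve(A,b)
def wrist():
    s=robot.read_state();c=robot.read_camera("wrist");T=np.eye(4)
    T[:3,:3]=cv2.Rodrigues(np.array(s["orientation"]))[0];T[:3,3]=s["tool_pos"]
    return c,T@c["tool_from_camera"]
E
python3 - <<'E'
from h import *
t=robot.read_camera("top");s=robot.read_camera("side");k=1/1.5625
def brown(c):
    h=cv2.cvtColor(c["color"],cv2.COLOR_RGB2HSV)
    m=((h[...,0]<16)&(h[...,1]>110)&(h[...,2]>40)).astype(np.uint8)
    n,l,st,ce=cv2.connectedComponentsWithStats(m)
    return [(np.round(ce[i]/k),st[i]) for i in range(1,n) if 25<st[i][4]<400]
print(brown(t));print(brown(s))
T=lambda u,v:ray(t,(u*k,v*k));S=lambda u,v:ray(s,(u*k,v*k))
for n,a,b in[("round",(294,282),(407,357)),("square",(302,241),(358,347)),("sp_up",(444,222),(355,250)),("fu_up",(308,218),(327,346)),("sp_tip",(431,313),(449,267)),("fu_tip",(287,300),(437,374))]:
    print(n,np.round(tri([T(*a),S(*b)]),3))
a=t["color"][130:250,150:320,::-1];b=t["color"][150:250,340:440,::-1]
a=cv2.resize(a,None,fx=4.5,fy=4.5,interpolation=2);b=cv2.resize(s["color"][90:180,250:340,::-1],(600,600),interpolation=2)
b2=cv2.resize(t["color"][150:250,340:440,::-1],(400,400),interpolation=2)
a2=cv2.resize(s["color"][85:175,255:345,::-1],(400,400),interpolation=2)
cv2.imwrite("pics/box.png",cv2.convertScaleAbs(np.hstack([b2,a2]),alpha=1.8,beta=10))
cv2.imwrite("pics/hooks.png",cv2.convertScaleAbs(a,alpha=1.6)[:600,:800])
E
```

```text
[(array([301., 239.]), array([189, 149,   9,   9,  48], dtype=int32)), (array([293., 281.]), array([184, 176,   8,   8,  49], dtype=int32)), (array([304., 408.]), array([189, 256,  12,  11,  87], dtype=int32))]
[(array([660.,   7.]), array([414,   0,  17,  12, 141], dtype=int32)), (array([795., 103.]), array([506,  62,   6,   9,  29], dtype=int32)), (array([439., 119.]), array([274,  69,  13,  17, 149], dtype=int32)), (array([789., 124.]), array([496,  70,  16,  17,  86], dtype=int32)), (array([751., 152.]), array([473,  88,  20,  20, 136], dtype=int32)), (array([783., 154.]), array([489,  88,  23,  20, 166], dtype=int32)), (array([166., 151.]), array([ 90,  91,  43,  12, 236], dtype=int32)), (array([357., 340.]), array([223, 214,  12,   8,  61], dtype=int32)), (array([407., 349.]), array([256, 220,  10,   8,  63], dtype=int32)), (array([539., 446.]), array([337, 269,  15,  29, 231], dtype=int32))]
round [0.553 0.228 0.216]
square [0.628 0.215 0.219]
sp_up [ 0.666 -0.047  0.202]
fu_up [0.676 0.206 0.208]
sp_tip [ 0.496 -0.02   0.195]
fu_tip [0.515 0.244 0.203]
```

View pics/box.png

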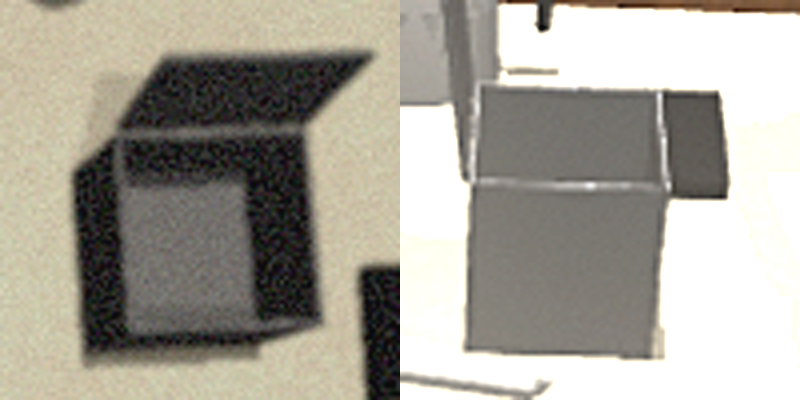

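View pics/hooks.png

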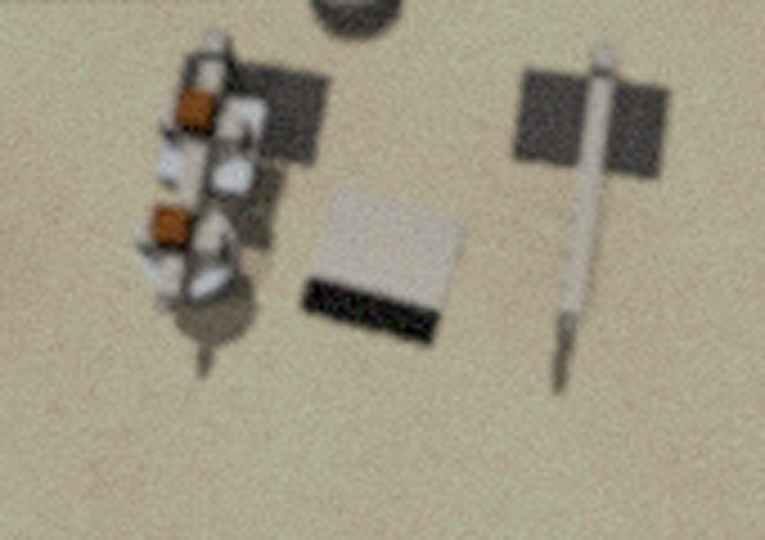

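The box crop shows rim corners at (120,132), (305,122), (322,322) and (128,335), with the lid edge running (165,57)-(372,52). The hook crop shows the spare prong from (603,55) to its tip at (572,312), and the grips at (195,108) and (171,228).

```bash
python3 - <<'E'
from h import *
t=robot.read_camera("top");s=robot.read_camera("side")
H=lambda u,v,z:np.round(atz(t,(150+u/4.5,130+v/4.5),z),3)
B=lambda u,v,z:np.round(atz(t,(340+u/4,150+v/4),z),3)
S=lambda u,v,z:np.round(atz(s,(255+u*90/400,85+v*90/400),z),3)
print("sp up",H(603,50,.208),"tip",H(572,314,.199),"mid",H(588,190,.19))
print("fu up",H(215,40,.208),"sq",H(196,105,.233),"rd",H(171,226,.233),"tip",H(168,302,.199))
print("rim top",[B(*p,.16) for p in((120,132),(305,122),(322,322),(128,335))])
print("rim side",[S(u-400,v,.16) for u,v in((478,85),(662,91),(668,188),(472,184))])
for z in(.29,.3,.31):print("lid edge",z,B(165,57,z),B(372,52,z))
E
```

```text
sp up [ 0.669 -0.047  0.208] tip [ 0.499 -0.024  0.199] mid [ 0.581 -0.036  0.19 ]
fu up [0.678 0.204 0.208] sq [0.628 0.212 0.233] rd [0.55  0.226 0.233] tip [0.508 0.232 0.199]
rim top [array([ 0.553, -0.304,  0.16 ]), array([ 0.56 , -0.447,  0.16 ]), array([ 0.409, -0.449,  0.16 ]), array([ 0.402, -0.302,  0.16 ])]
rim side [array([ 0.552, -0.445,  0.16 ]), array([ 0.406, -0.447,  0.16 ]), array([ 0.405, -0.304,  0.16 ]), array([ 0.551, -0.298,  0.16 ])]
lid edge 0.29 [ 0.578 -0.305  0.29 ] [ 0.581 -0.453  0.29 ]
lid edge 0.3 [ 0.576 -0.303  0.3  ] [ 0.579 -0.449  0.3  ]
lid edge 0.31 [ 0.573 -0.3    0.31 ] [ 0.576 -0.445  0.31 ]
```

```bash
cat > d.py <<'E'
import sys,cv2,numpy as np
from plant import robot
"""d.py x y z yaw_deg : shift in present tool axes and turn to reach that TCP pose"""
s=robot.read_state();R=cv2.Rodrigues(np.array(s["orientation"]))[0]
yaw=np.degrees(np.arctan2(R[1,0],R[0,0]));g=np.array([float(v) for v in sys.argv[1:]])
print("t",round(s["t"],2),"pos",np.round(s["tool_pos"],4),"yaw",round(yaw,2),"tilt",np.round(R[:2,2],3),"f",np.round(s["force"],1),"q6",round(s["q"][5],2))
print("shift mm",np.round(R.T@(g[:3]-s["tool_pos"])*1e3,1),"turn",round(yaw-g[3],2))
E
python3 -m jog '0.6 0 0 -0.015 6.1;0.6 0 0 -0.015 6.1;0.6 0 0 -0.015 6.1;0.6 0 0 -0.015 6.1;0.6 0.0115 -0.0393 0 0;0.6 0.0115 -0.0393 0 0;0.6 0.0115 -0.0393 0 0;0.6 0.0115 -0.0393 0 0;0.6 0.0115 -0.0393 0 0;0.6 0.0115 -0.0393 0 0' 25
python3 -m jog '0.6 0.0115 -0.0393 0 0;0.6 0.0115 -0.0393 0 0;0.6 0.0115 -0.0393 0 0;0.6 0.0115 -0.0393 0 0;0.6 0.0115 -0.0393 0 0;0.6 0.0115 -0.0393 0 0;0.6 0.0115 -0.0393 0 0;0.6 0.0115 -0.0393 0 0;0.6 0.0115 -0.0393 0 0;0.6 0.0115 -0.0393 0 0'
python3 -m jog '0.6 0.0115 -0.0393 0 0;0.6 0.0115 -0.0393 0 0;0.6 0.0115 -0.0393 0 0;0.6 0.0115 -0.0393 0 0;0.6 0.0115 -0.0393 0 0;0.6 0.0115 -0.0393 0 0;0.6 0 0 0 0;0.6 0 0 0 0'
python3 d.py .55 .226 .36 -10.2
python3 - <<'E'
from h import *
c,P=wrist();np.save("w1.npy",P);cv2.imwrite("pics/w1.png",cv2.convertScaleAbs(cv2.resize(c["color"][:,:,::-1],(800,600)),alpha=1.3))
E
```

```text
t: 1.18
tool_pos: [0.2572, -0.3601, 0.3627]
orientation: [3.129, -0.28, 0.0]
force: [0.7, -0.3, 0.3]
opening: 0.0556
gripper_force: 0.0
t: 2.02
tool_pos: [0.4401, 0.0068, 0.3631]
orientation: [3.129, -0.279, 0.002]
force: [0.9, -0.6, 0.3]
opening: 0.0555
gripper_force: 0.0
t: 2.68
tool_pos: [0.5494, 0.2263, 0.3609]
orientation: [3.128, -0.274, -0.005]
force: [-0.4, -0.4, 0.0]
opening: 0.056
gripper_force: 0.0
t 2.68 pos [0.5494 0.2263 0.3609] yaw -10.03 tilt [-0.003 -0.001] f [-0.4 -0.4  0. ] q6 2.05
shift mm [0.7 0.1 0.9] turn 0.17
```

View pics/w1.png

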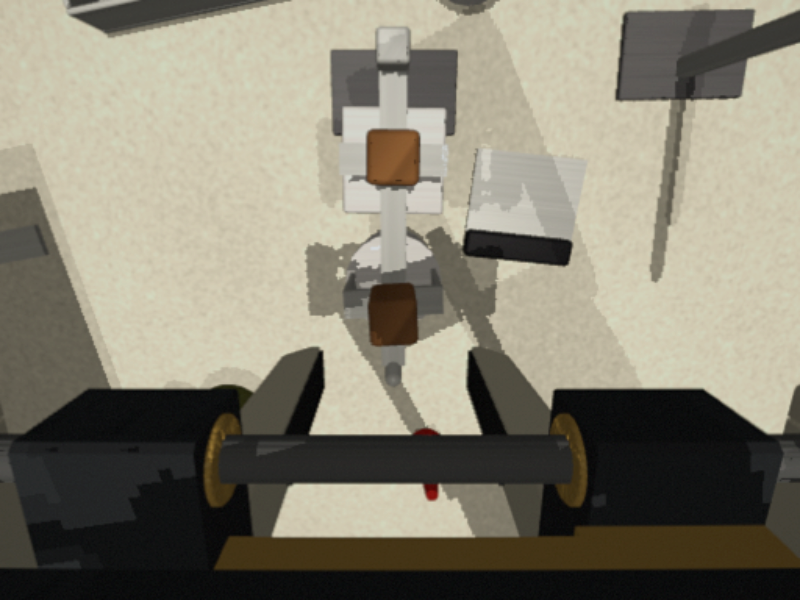

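The wrist view shows the square grip's top face centred at (393,157) and the round grip spanning (368-417, 283-345). The scraper is at (520,210), and the spare prong shows at upper right.

```bash
python3 - <<'E'
from h import *
P=np.load("w1.npy");c=robot.read_camera("wrist");k=1/1.5625
f=lambda u,v,z:np.round(atz(c,(u*k,v*k),z,P),4)
print("sq",f(393,157,.233),"rd y-line/near edge",f(393,345,.233),"far bottom",f(393,283,.195),"up",f(393,31,.208),"tipbend",f(393,360,.19),"sp base",f(685,55,0.01))
E
python3 d.py .55 .226 .284 -10.2
```

```text
sq [0.6278 0.2127 0.233 ] rd y-line/near edge [0.5414 0.2281 0.233 ] far bottom [0.5631 0.2243 0.195 ] up [0.6831 0.2029 0.208 ] tipbend [0.5156 0.2328 0.19  ] sp base [ 0.6738 -0.05    0.01  ]
t 2.78 pos [0.5491 0.2241 0.3626] yaw -10.19 tilt [-0.    -0.001] f [ 0.9 -0.8  0.5] q6 2.05
shift mm [ 0.5 -2.1 78.6] turn 0.01
```

```bash
python3 -m jog '0.6 0.003 -0.001 0.025 0;0.6 0 0 0.025 0;0.6 0 0 0.02 0;0.6 0 0 0.008 0;0.2 0 0 0 0;0 0 0 0 0;0 0 0 0 0;0 0 0 0 0;0 0 0 0 0;0 0 0 0 0' 25
python3 d.py .48 .238 .306 -10.2
```

```text
t: 3.62
tool_pos: [0.5531, 0.2252, 0.2863]
orientation: [-3.128, 0.279, -0.004]
force: [0.2, 1.5, 3.9]
opening: 0.0237
gripper_force: 25.0
t 3.62 pos [0.5531 0.2252 0.2863] yaw -10.2 tilt [0.002 0.001] f [0.2 1.5 3.9] q6 2.05
shift mm [-74.1   0.3 -19.9] turn 0.0
```

```bash
python3 -m jog '0 0 0 -0.011 0;0 0 0 -0.011 0;0 0 0 0 0;0 -0.02 0 0 0;0 -0.03 0 0 0;0 -0.03 0 0 0;0 -0.02 0 0 0;0 0 0 0 0'
python3 d.py .448 -.017 .306 -7.7
```

```text
t: 4.28
tool_pos: [0.4512, 0.2435, 0.3071]
orientation: [-3.129, 0.276, 0.002]
force: [-0.1, -0.3, -1.8]
opening: 0.0236
gripper_force: 25.0
t 4.28 pos [0.4512 0.2435 0.3071] yaw -10.09 tilt [-0.001  0.001] f [-0.1 -0.3 -1.8] q6 2.14
shift mm [ 42.5 257.    0.9] turn -2.39
```

```bash
python3 -m jog '0 0.0053 0.02 0 -1.2;0 0.005 0.037 0 -1.2;0 0.005 0.04 0 0;0 0.005 0.04 0 0;0 0.005 0.04 0 0;0 0.005 0.04 0 0;0 0.005 0.025 0 0;0 0.005 0.015 0 0;0 0 0 0 0;0 0 0 0 0'
python3 d.py .448 -.017 .306 -7.7
python3 - <<'E'
from h import *
c,P=wrist();np.save("w2.npy",P);cv2.imwrite("pics/w2.png",cv2.convertScaleAbs(cv2.resize(c["color"][:,:,::-1],(800,600)),alpha=1.3))
E
```

```text
t: 5.12
tool_pos: [0.4578, -0.0184, 0.3071]
orientation: [-3.134, 0.217, -0.001]
force: [0.4, -0.3, -1.5]
opening: 0.0241
gripper_force: 25.0
t 5.12 pos [ 0.4578 -0.0184  0.3071] yaw -7.94 tilt [0. 0.] f [ 0.4 -0.3 -1.5] q6 1.56
shift mm [-9.9 -0.1  1. ] turn -0.24
```

View pics/w2.png

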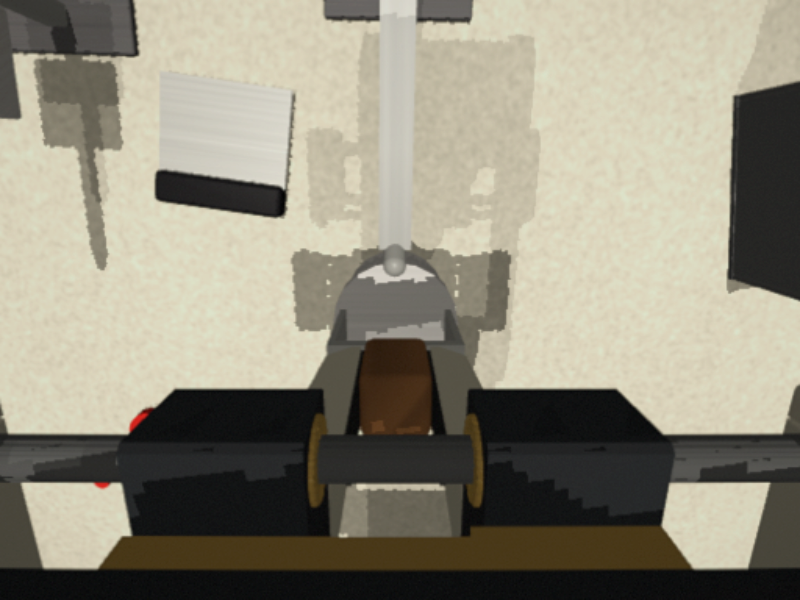

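The spare prong is centred at u≈396 with its tip at (394,262), in line with the grip block at u≈396, so I can go straight in.

```bash
python3 -m jog '0 0.015 0 0 0;0 0.025 0 0 0;0 0.03 0 0 0;0 0.03 0 0 0;0 0.02 0 0 0;0 0.005 0 0 0;0 0 0 0 0;0 0 0 0.008 0;0 0 0 0.008 0;0 0 0 0.005 0'
python3 d.py .5797 -.035 .2863 -7.94
```

```text
t: 6.0
tool_pos: [0.5805, -0.0339, 0.2856]
orientation: [-3.134, 0.213, -0.0]
force: [-7.4, 2.7, 31.7]
opening: 0.0237
gripper_force: 25.0
t 6.0 pos [ 0.5805 -0.0339  0.2856] yaw -7.77 tilt [0. 0.] f [-7.4  2.7 31.7] q6 1.56
shift mm [-0.6  1.2 -0.7] turn 0.17
```

```bash
python3 -m jog '0 0 0 -0.001 0;0.2 0 0 0 0;0.45 0 0 0 0;0.45 0 0 0 0;0.45 0 0 0 0;0.45 0 0 -0.02 0;0.45 0 0 -0.03 0;0.5 0 0 -0.03 0;0.5 0 0 0 0;0.5 0 0 0 0'
python3 d.py .6285 .2127 .365 -10.2
python3 - <<'E'
from h import *
c,P=wrist();np.save("w3.npy",P);s=robot.read_camera("side")
a=cv2.resize(c["color"][:,:,::-1],(400,300));b=cv2.resize(s["color"][130:280,170:320,::-1],(400,400),interpolation=2)[:400]
o=np.zeros((400,800,3),np.uint8);o[:300,:400]=a;o[:,400:]=b
cv2.imwrite("pics/w3.png",cv2.convertScaleAbs(o,alpha=1.3))
E
```

```text
t: 6.83
tool_pos: [0.5822, -0.0347, 0.3696]
orientation: [3.134, -0.214, 0.008]
force: [0.0, 0.3, -0.2]
opening: 0.0465
gripper_force: 0.0
t 6.83 pos [ 0.5822 -0.0347  0.3696] yaw -7.81 tilt [ 0.005 -0.001] f [ 0.   0.3 -0.2] q6 1.56
shift mm [  12.2 -251.4    4.6] turn 2.39
```

View pics/w3.png

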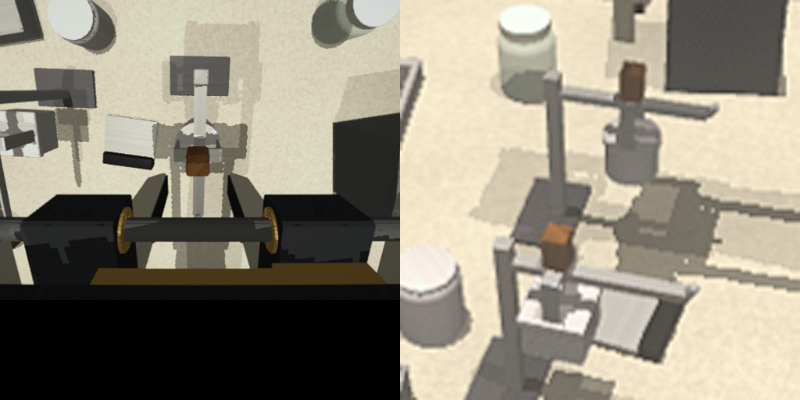

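The round canister hangs mid-prong on the spare hook, with its grip at (632,80) in the side crop. The square one is still on its hook, so I'll go to it next.

```bash
python3 -m jog '0.6 0.002 -0.025 0 1.2;0.6 0.002 -0.04 0 1.2;0.6 0.002 -0.04 0 0;0.6 0.002 -0.04 0 0;0.6 0.002 -0.04 0 0;0.6 0.002 -0.035 0 0;0.6 0 -0.02 0 0;0.6 0 -0.01 0 0;0.6 0 0 0 0;0.6 0 0 0 0'
python3 d.py .6285 .2127 .285 -10.2
```

```text
t: 7.77
tool_pos: [0.6352, 0.2092, 0.3654]
orientation: [3.128, -0.279, -0.003]
force: [-0.2, 0.3, -0.4]
opening: 0.0559
gripper_force: 0.0
t 7.77 pos [0.6352 0.2092 0.3654] yaw -10.18 tilt [-0.002 -0.001] f [-0.2  0.3 -0.4] q6 1.99
shift mm [-7.1 -2.3 80.4] turn 0.02
```

```bash
python3 -m jog '0.6 -0.007 -0.002 0.02 0;0.6 0 0 0.025 0;0.6 0 0 0.025 0;0.6 0 0 0.01 0;0.2 0 0 0 0;0 0 0 0 0;0 0 0 0 0;0 0 0 0 0;0 0 0 0 0;0 0 0 0 0' 25
python3 d.py .6285 .2127 .285 -10.2
python3 -m jog '0 0 0 -0.011 0;0 0 0 -0.011 0;0 0 0 0 0;0 -0.02 0 0 0;0 -0.035 0 0 0;0 -0.035 0 0 0;0 -0.035 0 0 0;0 -0.035 0 0 0;0 -0.02 0 0 0;0 0 0 0 0'
python3 d.py .45 .2435 .40 -10.2
```

```text
t: 8.6
tool_pos: [0.6296, 0.2131, 0.2885]
orientation: [-3.128, 0.279, -0.004]
force: [-0.6, -0.6, 3.7]
opening: 0.0238
gripper_force: 25.0
t 8.6 pos [0.6296 0.2131 0.2885] yaw -10.2 tilt [0.003 0.   ] f [-0.6 -0.6  3.7] q6 2.0
shift mm [-1.   0.6  3.5] turn -0.0
t: 9.43
tool_pos: [0.4486, 0.246, 0.3092]
orientation: [-3.129, 0.276, 0.001]
force: [1.4, 0.1, -3.7]
opening: 0.0236
gripper_force: 25.0
t 9.43 pos [0.4486 0.246  0.3092] yaw -10.07 tilt [-0.001  0.001] f [ 1.4  0.1 -3.7] q6 2.15
shift mm [  1.8   2.1 -90.8] turn 0.13
```

```bash
python3 -m jog '0 0 0 -0.02 -2;0 0 0.01 -0.03 -3;0 0 0.025 -0.03 -4;0 0 0.035 -0.02 -1.5;0 0 0.04 0 0;0 0 0.04 0 0;0 0 0.04 0 0;0 0 0.04 0 0;0 0 0.04 0 0;0 0 0.04 0 0'
python3 -m jog '0 0 0.04 0 0;0 0 0.04 0 0;0 0 0.04 0 0;0 0 0.04 0 0;0 0 0.04 0 0;0 0 0.04 0 0;0 0 0.035 0 0;0 0 0.02 0 0;0 0 0 0 0;0 0 0 0 0'
python3 d.py .48 -.374 .40 0.5
```

```text
t: 10.27
tool_pos: [0.4485, -0.067, 0.4095]
orientation: [3.141, 0.008, 0.002]
force: [1.1, -0.0, -3.1]
opening: 0.0242
gripper_force: 25.0
t: 11.1
tool_pos: [0.4499, -0.3612, 0.4083]
orientation: [-3.141, -0.005, 0.001]
force: [0.0, 0.5, -2.7]
opening: 0.0238
gripper_force: 25.0
t 11.1 pos [ 0.4499 -0.3612  0.4083] yaw 0.17 tilt [-0.001  0.001] f [ 0.   0.5 -2.7] q6 0.8
shift mm [30.1 12.9  8.2] turn -0.33
```

```bash
python3 -m jog '0 0.015 0.006 0 0;0 0.013 0.006 0 0;0 0 0 0 0;0 0 0 0 0'
python3 -m jog '0 0 0 0.015 0;0 0 0 0.025 0;0 0 0 0.025 0;0 0 0 0.025 0;0 0 0 0.025 0;0 0 0 0.025 0;0 0 0 0.02 0;0 0 0 0.02 0;0 0 0 0.01 0;0 0 0 0 0'
python3 d.py .48 -.374 .1985 0.5
```

```text
t: 11.43
tool_pos: [0.4788, -0.3707, 0.4087]
orientation: [-3.141, -0.011, 0.0]
force: [0.0, -0.4, -2.7]
opening: 0.0241
gripper_force: 25.0
t: 12.27
tool_pos: [0.4769, -0.37, 0.216]
orientation: [-3.138, -0.009, 0.006]
force: [0.6, 0.6, -3.0]
opening: 0.0238
gripper_force: 25.0
t 12.27 pos [ 0.4769 -0.37    0.216 ] yaw 0.33 tilt [-0.004  0.003] f [ 0.6  0.6 -3. ] q6 0.82
shift mm [ 3.1  4.  17.5] turn -0.17
```

```bash
python3 -m jog '0 0 0 0.005 0;0 0 0 0.005 0;0 0 0 0.004 0;0 0 0 0 0'
python3 -m jog '0 0 0 0.003 0;0 0 0 0 0'
```

```text
t: 12.6
tool_pos: [0.4783, -0.3717, 0.2047]
orientation: [3.141, 0.008, 0.0]
force: [-0.1, -0.4, -3.1]
opening: 0.024
gripper_force: 25.0
t: 12.77
tool_pos: [0.4783, -0.3718, 0.2016]
orientation: [3.142, 0.008, 0.0]
force: [-0.2, 0.8, -3.0]
opening: 0.0237
gripper_force: 25.0
```

```bash
python3 -m jog '0 0 0 0.002 0;0 0 0 0 0'
python3 -m jog '0 0 0 0.001 0;0 0 0 0 0'
python3 -m jog '0 0 0 0.001 0;0 0 0 0 0'
```

```text
t: 12.93
tool_pos: [0.4782, -0.3717, 0.1995]
orientation: [-3.141, -0.008, 0.0]
force: [0.2, 0.0, -1.7]
opening: 0.0234
gripper_force: 25.0
t: 13.1
tool_pos: [0.4784, -0.3718, 0.1988]
orientation: [3.141, 0.008, 0.0]
force: [-0.6, 0.6, -2.6]
opening: 0.0237
gripper_force: 25.0
t: 13.27
tool_pos: [0.4785, -0.3719, 0.1987]
orientation: [3.141, 0.008, 0.001]
force: [-1.8, 0.8, 3.0]
opening: 0.0236
gripper_force: 25.0
```

```bash
python3 -m jog '0.2 0 0 0 0;0.5 0 0 0 0;0.5 0 0 0 0;0.5 0 0 0 0;0.5 0 0 -0.02 0;0.5 0 0 -0.03 0;0.5 0 0 -0.04 0;0.5 0 0 -0.04 0;0.5 0 0 -0.04 0;0.3 0 0 -0.04 0'
python3 -m jog '0 0 0 -0.025 0;0 0.02 0 0 0;0 0.03 0 0 0;0 0.03 0 0 0;0 0.03 0 0 0;0 0.03 0 0 0;0 0.02 0 0 0;0 0.005 0 0 0;0 0 0 0 0;0 0 0 0 0'
python3 d.py .64 -.374 .365 0.5
python3 - <<'E'
from h import *
c,P=wrist();s=robot.read_camera("side")
a=cv2.resize(c["color"][:,:,::-1],(400,300));b=cv2.resize(s["color"][50:180,230:360,::-1],(400,400),interpolation=2)
o=np.zeros((400,800,3),np.uint8);o[:300,:400]=a;o[:,400:]=b
cv2.imwrite("pics/w4.png",cv2.convertScaleAbs(o,alpha=1.5))
E
```

```text
t: 14.1
tool_pos: [0.478, -0.3715, 0.4095]
orientation: [-3.142, -0.008, 0.0]
force: [0.1, -1.2, -0.5]
opening: 0.0434
gripper_force: 0.0
t: 14.93
tool_pos: [0.6429, -0.3711, 0.4323]
orientation: [-3.141, -0.008, 0.001]
force: [-0.5, -0.8, -0.1]
opening: 0.0003
gripper_force: 0.0
t 14.93 pos [ 0.6429 -0.3711  0.4323] yaw 0.3 tilt [-0.001  0.   ] f [-0.5 -0.8 -0.1] q6 0.97
shift mm [-2.9  2.9 67.3] turn -0.2
```

View pics/w4.png

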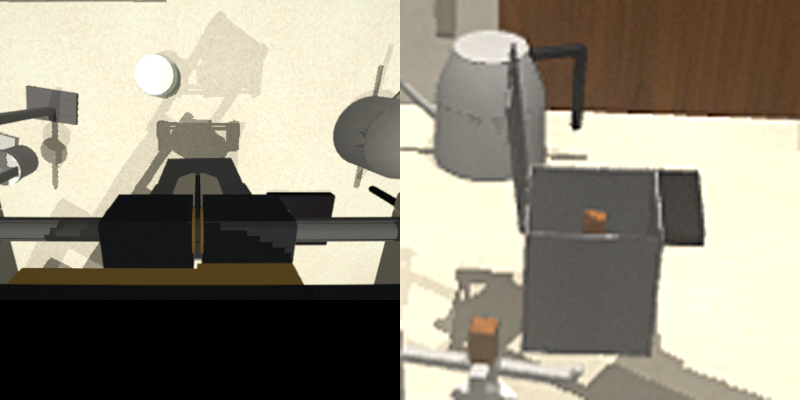

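The square canister stands upright in the box, its grip visible at (595,220). The lid stands slightly past vertical, and the closed fingers are behind it. Next I'll fold it.

```bash
python3 -m jog '0 0 0 0.025 0;0 0 0 0.025 0;0 0 0 0.005 0;0 -0.02 0.002 0 0;0 -0.02 0 0 0;0 -0.02 0 0 0;0 -0.019 0 0 0;0 -0.018 0 0 0;0 0 0 0 0'
python3 -m jog '0 -0.02 0 0.004 0;0 -0.019 0 0.006 0;0 -0.018 0 0.010 0;0 -0.017 0 0.012 0;0 -0.014 0 0.015 0;0 -0.011 0 0.016 0;0 -0.008 0 0.016 0;0 -0.006 0 0.015 0;0 0 0 0 0'
python3 d.py .428 -.374 .249 0.5
```

```text
t: 15.78
tool_pos: [0.5434, -0.3741, 0.38]
orientation: [3.14, 0.005, 0.001]
force: [-0.0, 0.3, -0.1]
opening: 0.0006
gripper_force: 0.0
t: 16.53
tool_pos: [0.4318, -0.3735, 0.2814]
orientation: [-3.139, -0.006, 0.004]
force: [-1.0, -0.6, -0.4]
opening: 0.0004
gripper_force: 0.0
t 16.53 pos [ 0.4318 -0.3735  0.2814] yaw 0.23 tilt [-0.003  0.003] f [-1.  -0.6 -0.4] q6 0.76
shift mm [-3.7  0.6 32.4] turn -0.27
```

```bash
python3 -m jog '0 -0.003 0 0.01 0;0 0 0 0.01 0;0 0 0 0.008 0;0 0 0 0.003 0;0 0 0 0 0;0 0 0 0 0'
python3 - <<'E'
from h import *
s=robot.read_camera("side")
cv2.imwrite("pics/s5.png",cv2.convertScaleAbs(cv2.resize(s["color"][50:180,230:360,::-1],(500,500),interpolation=2),alpha=1.5))
E
```

```text
t: 17.03
tool_pos: [0.4305, -0.3738, 0.2526]
orientation: [-3.141, -0.009, 0.0]
force: [0.7, 0.0, 0.5]
opening: 0.0003
gripper_force: 0.0
```

View pics/s5.png

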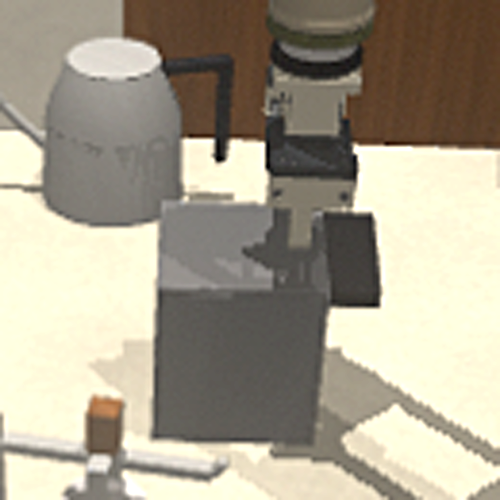

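The lid lies down over the box with the fingers on its free edge at (295,245). I'll press it the last millimetres until the force rises.

```bash
python3 -m jog '0 0 0 0.002 0;0 0 0 0.001 0;0 0 0 0 0'
python3 -m jog '0 0 0 0.001 0;0 0 0 0.001 0;0 0 0 0 0;0 0 0 0 0'
```

```text
t: 17.33
tool_pos: [0.4306, -0.3742, 0.2504]
orientation: [3.141, 0.008, 0.001]
force: [0.2, 0.5, 1.9]
opening: 0.0004
gripper_force: 1.1
t: 17.67
tool_pos: [0.4306, -0.3742, 0.2501]
orientation: [3.14, 0.008, 0.002]
force: [-4.5, 4.3, 14.5]
opening: 0.0004
gripper_force: 7.0
```

The lid is firm at a TCP height of 0.250, which is exactly the shut height (0.166 + 0.084). I'll retreat, check and hand in.

```bash
python3 -m jog '0 0 0 -0.015 0;0 0 0 -0.03 0;0 0 0 -0.04 0;0 0 0 -0.04 0;0 0 0 -0.03 0;0 0 0 0 0;0 0 0 0 0'
python3 - <<'E'
from h import *
s=robot.read_camera("side")
cv2.imwrite("pics/s6.png",cv2.resize(s["color"][:,:,::-1],(800,600)))
E
```

```text
t: 18.25
tool_pos: [0.4308, -0.3746, 0.4056]
orientation: [3.138, 0.008, 0.006]
force: [-0.0, 0.2, -0.6]
opening: 0.0004
gripper_force: 0.0
```

View pics/s6.png

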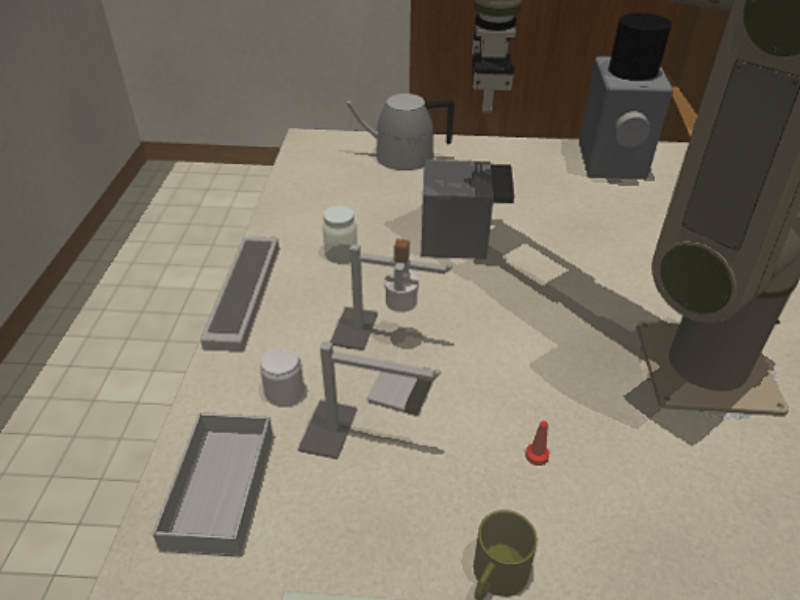

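The lid is shut flat on the box at (457,178), the round canister hangs on the spare hook at (402,285), and the bystanders are unmoved.

```bash
python3 -c "from plant import robot;print(robot.close_job())"
```

```text
the job is handed in; nothing more can be done
None
```

The job is handed in (no verdict came back): the round canister hangs on the spare hook, the square one was set upright in the refill box, the lid is shut, and the last picture shows nothing else moved.

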